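# Unhitch the stone trolley from the carver's bench

## Task

The stone trolley is hitched to the tow ball on the carving bench. Unhitch it: pull the coupler's T-handled latch straight out sideways against its spring until it is open, then lift the drawbar off the ball, and finish while still holding it up in the gripper, still, with about four centimetres of clear air between ball and coupler, so that the trolley can be rolled away. Leave the hammer, the two chisels and the lump of marble where they lie.

Things in the scene. Friction and masses are not known exactly. Their poses are not given: they have to be found in the camera images.
- mount: steel ball mount bolted to the bench: plate 140 x 140 x 10 mm, square riser 60 mm wide up to 40 mm, neck 24 mm thick, 50 mm ball on top (ball top 110 mm above the bench). Origin on the bench under the ball, z up; it does not move
- ball (a point): centre of the 50 mm tow ball, 85 mm above the bench
- drawbar: steel drawbar with the coupler at its near end, 1.2 kg (about 0.8 kg felt at the handle). Origin at the centre of the coupler's socket; x points along the bar to its hinge on the trolley, z up. It only swings about that hinge, a level axis parallel to y at (0.400, 0, 0): up to 0.8 rad, about +y; it falls back if let go. Behind the coupler a 52 mm square sleeve and a 40 mm square tube
- socket (a point): centre of the coupler's socket, the drawbar's origin; within 1 mm of the ball's centre while hitched. Dome 72 mm across, from 22 mm below to 34 mm above this point. Low on its -y side (16 to 34 mm below) the latch housing, 60 mm wide, reaches out 75 mm, its 24 mm spring barrel 89 mm. From 60 mm up the coupler is wholly above the ball
- latch (a joint): travel of the latch in m: 0 shut, 0.032 fully out. It slides along the drawbar's -y axis, away from the coupler, and rides on the drawbar. Shut, its fork lies under the ball and the drawbar cannot be lifted (1 to 2 mm of play); from 0.025 out the ball is free. Its spring pulls back with 5 N shut, 14 N fully out, and shuts it if let go
- latch_grip (a point): middle of the latch's T-handle: steel bar 16 mm thick, 90 mm long, parallel to the drawbar, on a 12 mm upright stem. Shut, at (0, -0.112, 0.020) in the drawbar's frame: 105 mm above the bench, 68 mm of free space to the dome, the level 12 mm stem 45 mm below. Gripped across from above it takes both pull and lift; moves with latch and drawbar
- hammer: bystander: hammer with wooden handle, 280 mm long, lying on the bench to the right
- lump: bystander: rough lump of marble, about 85 mm across and 56 mm high, on the bench between robot and mount
- point_chisel: bystander: pointed steel chisel, 220 mm long and 15 mm thick, lying on the low plaster board to the left
- flat_chisel: bystander: flat steel chisel, 220 mm long, lying beside the pointed one
There are look-alikes about, which are no part of the job. Of the things shaped like the mount, the steel one is meant.

How it is judged:
On the way:
1. the latch is pulled out (20 mm or more) while the coupler still sits on the ball (raised less than 15 mm) (value of joint latch above 0.02 m and z of socket in the frame of ball below 0.015 m), for 0.1 s.
At the end, for the whole second after the job is handed in: the drawbar is held up by the fingers (by latch or drawbar, 3 N or more), still (under 0.1 rad/s), off the ball mount, its socket centre at least 79 mm above the ball's centre (20 mm of clear air between ball and coupler) (z of socket in the frame of ball above 0.079 m and contact force between the fingers and drawbar above 3 N and contact force between drawbar and mount below 0.3 N and angular speed of drawbar below 0.1 rad/s); the arm keeps its last pose, push and grip.
It fails at once if the hammer, a chisel or the lump of marble is moved by more than 25 mm (distance of any of hammer, lump, point_chisel, flat_chisel from where it was at the start of the episode above 0.025 m).
It also fails if it takes over 32 s, if anything falls off the work surface, if the arm or the gripper's body presses on something with over 40 N, if the wrist force passes 120 N, or if a joint passes its speed limit or range.

## Robot

A 7-joint arm with a two-finger parallel gripper is mounted at the origin on the work surface. World frame = base frame: x ahead of the robot, y to its left, z up, the work surface at z = 0. Lengths are in m, angles in rad, forces in N, time in s.
With the tool pointing down it reaches from about 0.425 to 0.95 m from the base axis. Payload 16.7 kg.
Tool frame: the origin (TCP) lies at the very end of the fingers, on their centre line; the grasp point (between the pads) lies 19 mm behind it; z points along the fingers, y is the line along which they close (so a half turn about z gives the same grasp; the last joint's range is limited). The gripper opens to 94 mm and grips with 3 to 60 N. Pads are 16 mm wide; open, the fingers measure 119 mm over their backs; the gripper's body (75 mm by 177 mm) begins 78 mm behind the grasp point.
Start: joints at [-1.435, 0.426, 0.074, 1.606, -0.034, 1.111, -0.067], TCP at [0.19, 0.648, 0.205] pointing down, gripper open.
Joint ranges: [-2.85, 2.85], [-0.5, 2.14], [-1.23, 1.37], [0.21, 2.46], [-1.02, 4.16], [0.16, 2.05], [-2.73, 2.73]. Speed limits (rad/s): [1.89, 1.89, 2.39, 2.39, 3.01, 3.01, 3.01].

## Interface

Orientations are given as a 3x3 rotation matrix whose columns are the frame's x, y, z axes.
In Python, from workcell import robot gives the robot as it stands.
- The arm moves only by the tool carry_out, never from a script. Its argument "steps" is a list of rows, each an object with "linear": the shift along the world's x, y, z in a scale on which 1.0 is 250 mm, a list of three; "turn": the turn, a rotation vector about the world's x, y, z in fractions of the full range, 1 being pi rad, a list of three; "fingers": the finger opening in mm, from 0 to 94. In form: [{"linear": [tx, ty, tz], "turn": [ax, ay, az], "fingers": fingers}, ...]. A call has 1 to 5 rows; each row is the pose to reach, as a shift and turn from the pose commanded when the call began; what a row does not reach only later rows make up. A row lasts 1/12 s, in which the tool goes at most 41.7 mm and 7.16 degrees, less where a joint would pass 70% of its speed; a pose out of reach is approached as far as the arm can. No shift or turn number may pass 1 either way. A call with a gripper value outside its range is refused whole. The fingers move at their own pace and stop on an object; "grip_force" is the grip in N (left out, the last holds). Time passes only in rows, so rows that repeat a pose let the fingers close. It gives the time, the measured TCP pose, the force, the opening and the grip force at its end, in the units of the state.
- robot.observe(): the state, without advancing time (a new reading comes with each control period).
- robot.get_image(name): name is "side" or "top"; returns the picture (384x512x3 uint8, red, green, blue); there is no depth.
- robot.camera_params(name): a dict with "intrinsics" (3x3 intrinsics, pixels), "dist" ([k1, k2, p1, p2, k3] as OpenCV has them; the pictures are not rectified), "position" and "orientation" of the camera in the world. Camera axes: x right, y down, z forward; pixel columns grow to the right and rows downward; lengths in m; the calibration is good to about 2 mm. A picture is of the moment at which its call begins. camera_params takes no time and is no camera call.
- robot.finish_job(): hands the job in; it is judged then, once.
The state is a dict: "time_s": time; "qpos": joint angles; "dq": joint speeds; "tau": joint torques, N m; "tcp_pos": TCP position; "tcp_rot": TCP orientation; "ft_force": force on the tool from outside, world axes, zero at the start; "torque": the same for the moment, N m; "width": opening from 0.0 (shut) to 1.0 (fully open); "grasp_force": force on a finger pad.
Only numpy, scipy, OpenCV 4.12 (cv2) and the standard library are available. Lean on these libraries where they do the work, as an engineer would, in place of code of your own. Each camera call takes 0.05 s, during which the arm holds its last target. There are 200 camera calls.

## Working session

There is one attempt and no reset: what is moved stays moved. The work goes in short steps, Python scripts to look and compute and a tool call to move; the robot and the scene stay as the last step left them, time stands still between calls to the robot, and variables do not carry over. Pictures are saved under pics/ and viewed, at most 10 in all, crops included, and the job is handed in when it is done.

Besides the shell and the picture viewer there is one more tool, called after "Emit:" as a command line: name --argument value ..., lists and objects as JSON in quotes. carry_out: Moves the arm, as the interface text tells. Its arguments: {"type":"object","properties":{"steps":{"type":"array"},"grip_force":{"type":"number"}},"required":["steps"]}

```bash
mkdir -p pics; ls
python3 - <<'E'
from workcell import robot
import cv2
s=robot.observe();print(s)
for n in("side","top"):
    cv2.imwrite(f"pics/{n}0.png",robot.get_image(n)[:,:,::-1]);print(robot.camera_params(n))
E
```

```text
pics
{'time_s': 0.0, 'qpos': array([-1.43551577,  0.42671187,  0.07388303,  1.60661276, -0.03410109,
        1.11080945, -0.06709818]), 'dq': array([-0.00077809,  0.00079626, -0.00060494, -0.00186256, -0.00094047,
       -0.00125414, -0.00232793]), 'tau': array([-3.09809657e-04, -9.35839891e+01,  3.66653971e+00, -4.54182780e+01,
       -4.88259096e-02,  2.01356784e-02,  1.21960375e-04]), 'tcp_pos': array([0.1895641 , 0.64737119, 0.20478748]), 'tcp_rot': array([[-9.59706547e-01,  2.81004053e-01, -2.57522418e-04],
       [ 2.81004151e-01,  9.59705732e-01, -1.25494696e-03],
       [-1.05499442e-04, -1.27674568e-03, -9.99999179e-01]]), 'ft_force': array([-0.33724991,  1.28883627, -0.34574874]), 'torque': array([ 0.01018584, -0.04436018,  0.03691355]), 'grasp_force': 0.0, 'width': 1.00128442716467}
{'intrinsics': array([[381.85469329,   0.        , 256.88803651],
       [  0.        , 381.85469329, 194.61015784],
       [  0.        ,   0.        ,   1.        ]]), 'dist': array([0.02801112, 0.        , 0.        , 0.        , 0.        ]), 'position': array([-0.04265728, -0.58912675,  1.03372531]), 'orientation': array([[ 0.74847938, -0.50864798,  0.42550658],
       [-0.66312221, -0.56738799,  0.48820057],
       [-0.00689492, -0.64757093, -0.76197398]])}
{'intrinsics': array([[384.19988279,   0.        , 255.68831184],
       [  0.        , 384.19988279, 191.64715949],
       [  0.        ,   0.        ,   1.        ]]), 'dist': array([-0.05359819,  0.        ,  0.        ,  0.        ,  0.        ]), 'position': array([0.35094213, 0.03382841, 1.17451429]), 'orientation': array([[ 0.02131599, -0.99407356,  0.10659916],
       [-0.99932605, -0.0243721 , -0.02744892],
       [ 0.02988429, -0.10594221, -0.99392312]])}
```

View pics/side0.png

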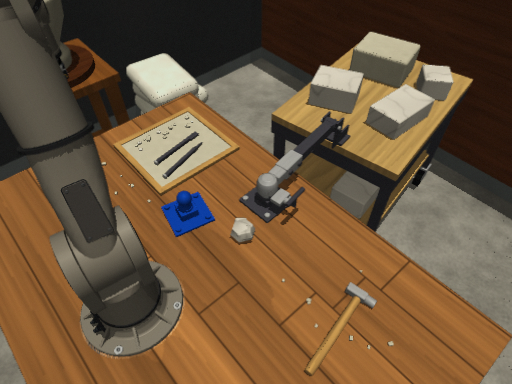

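View pics/top0.png

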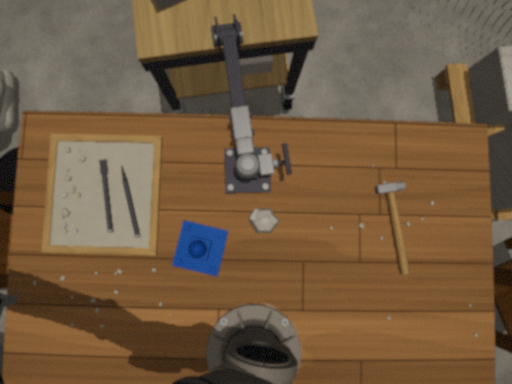

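Side view: steel mount and coupler at about (265,190), T-handle at (295,198). The blue look-alike mount is at (188,212), the lump at (242,230), the hammer at (340,325) and the chisels at (180,152). Top view: steel coupler at (247,165), T-handle at (286,159), blue mount at (200,248), lump at (263,220).
Candidates for the mount are the steel one at top (247,170), with the drawbar on it, and the blue one at top (200,248). I choose the steel one. The only T-handle is at top (286,159). A close crop of both views will check this.

Run:
```python
import cv2,numpy as np
a=cv2.imread("pics/side0.png")[150:225,230:330];b=cv2.imread("pics/top0.png")[90:200,210:310]
a=cv2.resize(a,None,fx=4,fy=4,interpolation=cv2.INTER_CUBIC);b=cv2.resize(b,None,fx=4,fy=4,interpolation=cv2.INTER_CUBIC)
c=np.zeros((440,800,3),np.uint8);c[:300,:400]=a;c[:,400:]=b
cv2.imwrite("pics/crop0.png",c)
```

```text
(no output)
```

View pics/crop0.png

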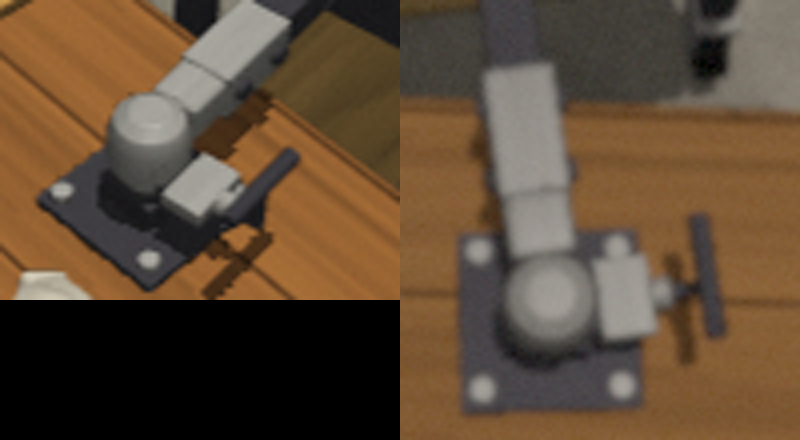

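The crop confirms the choice: grey steel coupler, housing and dark T-handle, sitting on the grey plate. T-handle ends are at about side (288,204) and (303,189), and top (285,144) and (289,173). The dome is at about side (267,186), top (247,166). Now I'll triangulate.

```bash
cat > h.py <<'E'
import cv2,numpy as np
from workcell import robot
def ray(n,p):
    c=robot.camera_params(n);u=cv2.undistortPoints(np.array([[p]],float),c["intrinsics"],c["dist"])[0,0]
    d=c["orientation"]@[u[0],u[1],1];return c["position"],d/np.linalg.norm(d)
def tri(ps,pt):
    (a,d),(b,e)=ray("side",ps),ray("top",pt)
    st=np.linalg.lstsq(np.c_[d,-e],b-a,rcond=None)[0];p,q=a+st[0]*d,b+st[1]*e
    return (p+q)/2,np.linalg.norm(p-q)*1000
def plane(n,p,z):
    a,d=ray(n,p);return a+d*(z-a[2])/d[2]
def bar(img,roi):  # dark bluish-grey bar: ends by minAreaRect
    x0,y0,x1,y1=roi;c=img[y0:y1,x0:x1].astype(int)
    m=((c.max(2)<110)&(c[:,:,2]-c[:,:,0]<12)).astype(np.uint8)   # BGR, wood is reddish
    n,l,s,_=cv2.connectedComponentsWithStats(m,connectivity=8);k=1+s[1:,4].argmax()
    ys,xs=np.where(l==k);return xs+x0,ys+y0
E
python3 - <<'E'
from h import *
T=cv2.imread("pics/top0.png");S=cv2.imread("pics/side0.png")
for nm,I,roi in(("top",T,(281,138,296,178)),("side",S,(286,183,310,210))):
    x,y=bar(I,roi);print(nm,len(x),cv2.minAreaRect(np.c_[x,y].astype(np.float32)),x.min(),x.max(),y.min(),y.max())
for nm,a,b in(("far",(303.3,189),(284.9,144.5)),("near",(288.5,204),(289,173)),("mid",(295.7,196.5),(286.9,158.8)),("dome",(267.5,183),(247.5,165))):
    print(nm,*tri(a,b))
for h in(.1,.105,.11):print(h,[plane(n,p,h).round(4) for n,p in(("top",(284.9,144.5)),("top",(289,173)),("side",(303.3,189)),("side",(288.5,204)))])
# plate bolts/corners top view: directions
print("plate",[plane("top",p,.01).round(4) for p in((225.2,149),(269.5,149),(270,191.5),(225.5,192.5))])
print("sleeve/tube far hinge",plane("top",(228,30),.085))
E
```

```text
top 96 ((284.0889587402344, 158.83724975585938), (29.253860473632812, 7.530697822570801), 79.99201965332031) 281 289 144 173
side 125 ((295.7500305175781, 198.25001525878906), (8.485280990600586, 24.748737335205078), 45.0) 286 303 187 206
far [ 0.60292229 -0.07619757  0.10506413] 0.6057380799715841
near [ 0.52168879 -0.08920633  0.10680412] 2.5532273589758634
mid [ 0.56169156 -0.08240011  0.10563752] 0.8266321610079728
dome [0.54312621 0.02887241 0.09166127] 0.2558859745147316
0.1 [array([ 0.6039, -0.0765,  0.1   ]), array([ 0.5217, -0.0892,  0.1   ]), array([ 0.6067, -0.0735,  0.1   ]), array([ 0.527 , -0.0861,  0.1   ])]
0.105 [array([ 0.6027, -0.076 ,  0.105 ]), array([ 0.5209, -0.0887,  0.105 ]), array([ 0.6033, -0.0763,  0.105 ]), array([ 0.524 , -0.0888,  0.105 ])]
0.11 [array([ 0.6015, -0.0755,  0.11  ]), array([ 0.5201, -0.0881,  0.11  ]), array([ 0.5998, -0.0791,  0.11  ]), array([ 0.5209, -0.0915,  0.11  ])]
plate [array([0.6057, 0.0985, 0.01  ]), array([ 0.6095, -0.0382,  0.01  ]), array([ 0.4774, -0.042 ,  0.01  ]), array([0.471 , 0.0935, 0.01  ])]
sleeve/tube far hinge [0.95522531 0.09758136 0.085     ]
```

Handle centre is about (0.562, -0.0825, 0.105). The height matches the text, and the dome is 112 mm away as it should be. The bar's yaw is about 0.16 rad. Plan: turn the tool +0.445 rad about z and approach at z≈0.2.

Units first: shifts go in shares of 250 mm and turns go in shares of pi rad. So 150 mm is 0.6, -137 mm is -0.548, 0.445 rad is 0.1416.

Emit:
carry_out --steps '[{"linear": [0.12, -0.108, 0], "turn": [0, 0, 0.0286], "fingers": 70}, {"linear": [0.24, -0.216, 0], "turn": [0, 0, 0.0573], "fingers": 70}, {"linear": [0.36, -0.324, 0], "turn": [0, 0, 0.0859], "fingers": 70}, {"linear": [0.48, -0.436, 0], "turn": [0, 0, 0.1146], "fingers": 70}, {"linear": [0.6, -0.548, 0], "turn": [0, 0, 0.1416], "fingers": 70}]' --grip_force 40

```text
time_s: 0.52
tcp_pos: [0.3407, 0.5091, 0.2052]
tcp_rot: [[-0.986, -0.164, -0.0], [-0.164, 0.986, -0.0], [0.0, -0.0, -1.0]]
ft_force: [1.1, 0.9, -0.3]
width: 0.747
grasp_force: 0.0
```

Scaled: -160 mm is -0.64, -128 mm is -0.512.

Emit:
carry_out --steps '[{"linear": [0.08, -0.128, 0], "turn": [0, 0, 0], "fingers": 70}, {"linear": [0.16, -0.256, 0], "turn": [0, 0, 0], "fingers": 70}, {"linear": [0.24, -0.384, 0], "turn": [0, 0, 0], "fingers": 70}, {"linear": [0.32, -0.512, 0], "turn": [0, 0, 0], "fingers": 70}, {"linear": [0.4, -0.64, 0], "turn": [0, 0, 0], "fingers": 70}]'

```text
time_s: 0.93
tcp_pos: [0.4402, 0.3489, 0.2053]
tcp_rot: [[-0.987, -0.159, -0.0], [-0.159, 0.987, -0.0], [0.0, -0.0, -1.0]]
ft_force: [0.7, 1.1, -0.7]
width: 0.745
grasp_force: 0.0
```

Scaled: -190 mm is -0.76, -152 mm is -0.608.

Emit:
carry_out --steps '[{"linear": [0.048, -0.152, 0], "turn": [0, 0, 0], "fingers": 70}, {"linear": [0.096, -0.304, 0], "turn": [0, 0, 0], "fingers": 70}, {"linear": [0.144, -0.456, 0], "turn": [0, 0, 0], "fingers": 70}, {"linear": [0.192, -0.608, 0], "turn": [0, 0, 0], "fingers": 70}, {"linear": [0.24, -0.76, 0], "turn": [0, 0, 0], "fingers": 70}]'

```text
time_s: 1.35
tcp_pos: [0.4997, 0.1588, 0.2054]
tcp_rot: [[-0.987, -0.16, -0.0], [-0.16, 0.987, 0.0], [0.0, 0.0, -1.0]]
ft_force: [1.5, 0.1, -0.3]
width: 0.741
grasp_force: 0.0
```

Scaled: -200 mm is -0.8, -160 mm is -0.64.

Emit:
carry_out --steps '[{"linear": [0.04, -0.16, 0], "turn": [0, 0, 0], "fingers": 70}, {"linear": [0.08, -0.32, 0], "turn": [0, 0, 0], "fingers": 70}, {"linear": [0.12, -0.48, 0], "turn": [0, 0, 0], "fingers": 70}, {"linear": [0.16, -0.64, 0], "turn": [0, 0, 0], "fingers": 70}, {"linear": [0.2, -0.8, 0], "turn": [0, 0, 0], "fingers": 70}]'

```text
time_s: 1.77
tcp_pos: [0.5496, -0.0413, 0.2055]
tcp_rot: [[-0.987, -0.16, 0.0], [-0.16, 0.987, 0.0], [-0.0, 0.0, -1.0]]
ft_force: [1.4, -0.1, -1.1]
width: 0.744
grasp_force: 0.0
```

Scaled: -65 mm is -0.26, -50 mm is -0.2.

Emit:
carry_out --steps '[{"linear": [0.024, -0.08, 0], "turn": [0, 0, 0], "fingers": 70}, {"linear": [0.048, -0.164, 0], "turn": [0, 0, 0], "fingers": 70}, {"linear": [0.048, -0.164, -0.1], "turn": [0, 0, 0], "fingers": 70}, {"linear": [0.048, -0.164, -0.2], "turn": [0, 0, 0], "fingers": 70}, {"linear": [0.048, -0.164, -0.26], "turn": [0, 0, 0], "fingers": 70}]'

```text
time_s: 2.18
tcp_pos: [0.5607, -0.0806, 0.1382]
tcp_rot: [[-0.987, -0.159, -0.002], [-0.159, 0.987, -0.0], [0.002, 0.0, -1.0]]
ft_force: [-0.3, 0.2, -1.0]
width: 0.744
grasp_force: 0.0
```

Run:
```python
import cv2,numpy as np
from h import *
print(robot.observe()["tcp_pos"])
c=np.zeros((420,800,3),np.uint8)
for i,(n,(x,y)) in enumerate((("side",(240,110)),("top",(240,105)))):
    c[:,i*400:i*400+400]=cv2.resize(robot.get_image(n)[y:y+105,x:x+100,::-1],(400,420),interpolation=cv2.INTER_CUBIC)
cv2.imwrite("pics/crop1.png",c)
```

```text
[ 0.56066621 -0.08061437  0.13823179]
```

View pics/crop1.png

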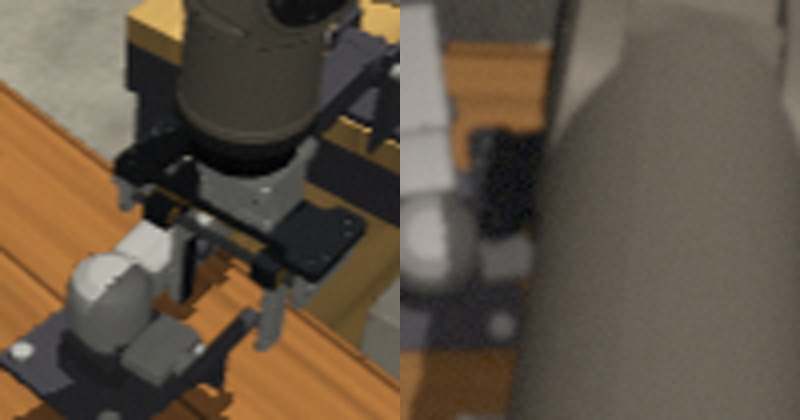

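The side crop shows the fingers hanging above either side of the T-handle, tips at crop (182,298) and (265,347), with the bar end at (248,315) between them and the dome clear. I'll descend and close.

Scaled: -52 mm is -0.208, -45 mm is -0.18.

Emit:
carry_out --steps '[{"linear": [0.004, -0.008, -0.06], "turn": [0, 0, 0], "fingers": 70}, {"linear": [0.004, -0.008, -0.12], "turn": [0, 0, 0], "fingers": 70}, {"linear": [0.004, -0.008, -0.18], "turn": [0, 0, 0], "fingers": 70}, {"linear": [0.004, -0.008, -0.208], "turn": [0, 0, 0], "fingers": 70}, {"linear": [0.004, -0.008, -0.208], "turn": [0, 0, 0], "fingers": 30}]'

```text
time_s: 2.7
tcp_pos: [0.5622, -0.0821, 0.088]
tcp_rot: [[-0.987, -0.16, -0.001], [-0.16, 0.987, -0.0], [0.001, 0.0, -1.0]]
ft_force: [-0.3, 0.8, 0.4]
width: 0.708
grasp_force: 0.0
```

Emit:
carry_out --steps '[{"linear": [0, 0, 0], "turn": [0, 0, 0], "fingers": 20}, {"linear": [0, 0, 0], "turn": [0, 0, 0], "fingers": 5}, {"linear": [0, 0, 0], "turn": [0, 0, 0], "fingers": 5}, {"linear": [0, 0, 0], "turn": [0, 0, 0], "fingers": 5}, {"linear": [0, 0, 0], "turn": [0, 0, 0], "fingers": 5}]' --grip_force 50

```text
time_s: 3.12
tcp_pos: [0.5629, -0.0822, 0.089]
tcp_rot: [[-0.987, -0.159, 0.001], [-0.159, 0.987, 0.0], [-0.001, -0.0, -1.0]]
ft_force: [0.7, 0.2, -0.8]
width: 0.358
grasp_force: 0.0
```

Emit:
carry_out --steps '[{"linear": [0, 0, 0], "turn": [0, 0, 0], "fingers": 5}, {"linear": [0, 0, 0], "turn": [0, 0, 0], "fingers": 5}, {"linear": [0, 0, 0], "turn": [0, 0, 0], "fingers": 5}, {"linear": [0, 0, 0], "turn": [0, 0, 0], "fingers": 5}, {"linear": [0, 0, 0], "turn": [0, 0, 0], "fingers": 5}]'

```text
time_s: 3.53
tcp_pos: [0.5626, -0.0814, 0.0885]
tcp_rot: [[-0.987, -0.16, -0.0], [-0.16, 0.987, 0.001], [0.0, 0.001, -1.0]]
ft_force: [-1.7, 4.4, 2.7]
width: 0.155
grasp_force: 50.0
```

Gripped: opening about 15 mm, 50 N on the pads. Now I'll pull along the drawbar's -y axis.

Scaled: -29 mm is -0.116, -24 mm is -0.096.

Emit:
carry_out --steps '[{"linear": [0.004, -0.024, 0], "turn": [0, 0, 0], "fingers": 5}, {"linear": [0.008, -0.048, 0], "turn": [0, 0, 0], "fingers": 5}, {"linear": [0.012, -0.072, 0], "turn": [0, 0, 0], "fingers": 5}, {"linear": [0.016, -0.096, 0], "turn": [0, 0, 0], "fingers": 5}, {"linear": [0.0188, -0.116, 0], "turn": [0, 0, 0], "fingers": 5}]' --grip_force 60

```text
time_s: 3.95
tcp_pos: [0.5673, -0.1092, 0.0884]
tcp_rot: [[-0.987, -0.161, -0.001], [-0.161, 0.987, 0.002], [0.0, 0.002, -1.0]]
ft_force: [-2.1, 15.2, 4.8]
width: 0.16
grasp_force: 60.0
```

Emit:
carry_out --steps '[{"linear": [0, 0, 0], "turn": [0, 0, 0], "fingers": 5}, {"linear": [0, 0, 0], "turn": [0, 0, 0], "fingers": 5}, {"linear": [0, 0, 0], "turn": [0, 0, 0], "fingers": 5}]'

```text
time_s: 4.2
tcp_pos: [0.5673, -0.1089, 0.0884]
tcp_rot: [[-0.987, -0.161, -0.001], [-0.161, 0.987, 0.002], [0.0, 0.003, -1.0]]
ft_force: [-1.8, 12.4, 4.7]
width: 0.157
grasp_force: 60.0
```

Scaled: 8 mm is 0.032, 4 mm is 0.016, 0.02 rad is 0.0064.

Emit:
carry_out --steps '[{"linear": [0.0012, -0.008, 0], "turn": [0, 0, 0], "fingers": 5}, {"linear": [0.0012, -0.008, 0], "turn": [0, 0, 0], "fingers": 5}, {"linear": [0.0016, -0.008, 0.016], "turn": [-0.0005, 0.0032, 0], "fingers": 5}, {"linear": [0.0024, -0.008, 0.032], "turn": [-0.001, 0.0064, 0], "fingers": 5}, {"linear": [0.0024, -0.008, 0.032], "turn": [-0.001, 0.0064, 0], "fingers": 5}]'

```text
time_s: 4.62
tcp_pos: [0.5676, -0.1104, 0.0961]
tcp_rot: [[-0.987, -0.162, -0.023], [-0.162, 0.987, -0.001], [0.022, 0.003, -1.0]]
ft_force: [0.3, 13.9, -7.6]
width: 0.159
grasp_force: 60.0
```

Vertical load is about 8 N, which is the felt weight, so the coupler is coming free. I'll follow the hinge arc upward.

Scaled: 40 mm is 0.16, 30 mm is 0.12, 0.02 rad is 0.0064.

Emit:
carry_out --steps '[{"linear": [0.0016, 0, 0.032], "turn": [-0.001, 0.0064, 0], "fingers": 5}, {"linear": [0.004, 0.0008, 0.08], "turn": [-0.0025, 0.0156, 0], "fingers": 5}, {"linear": [0.008, 0.0012, 0.12], "turn": [-0.0038, 0.0236, 0], "fingers": 5}, {"linear": [0.012, 0.002, 0.16], "turn": [-0.0051, 0.0315, 0], "fingers": 5}, {"linear": [0.012, 0.002, 0.16], "turn": [-0.0051, 0.0315, 0], "fingers": 5}]'

```text
time_s: 5.03
tcp_pos: [0.5708, -0.1097, 0.1368]
tcp_rot: [[-0.979, -0.162, -0.122], [-0.161, 0.987, -0.017], [0.124, 0.003, -0.992]]
ft_force: [-3.8, 14.2, -7.1]
width: 0.156
grasp_force: 60.0
```

Run:
```python
import cv2,numpy as np
from h import *
s=robot.observe();print(s["tcp_pos"],s["ft_force"],s["grasp_force"],s["width"])
cv2.imwrite("pics/crop2.png",cv2.resize(robot.get_image("side")[100:250,180:380,::-1],(800,600),interpolation=cv2.INTER_CUBIC))
```

```text
[ 0.57079068 -0.1097037   0.13683661] [-3.80945549 14.18551505 -7.09024659] 59.98689830303192 0.15619205316595883
```

View pics/crop2.png

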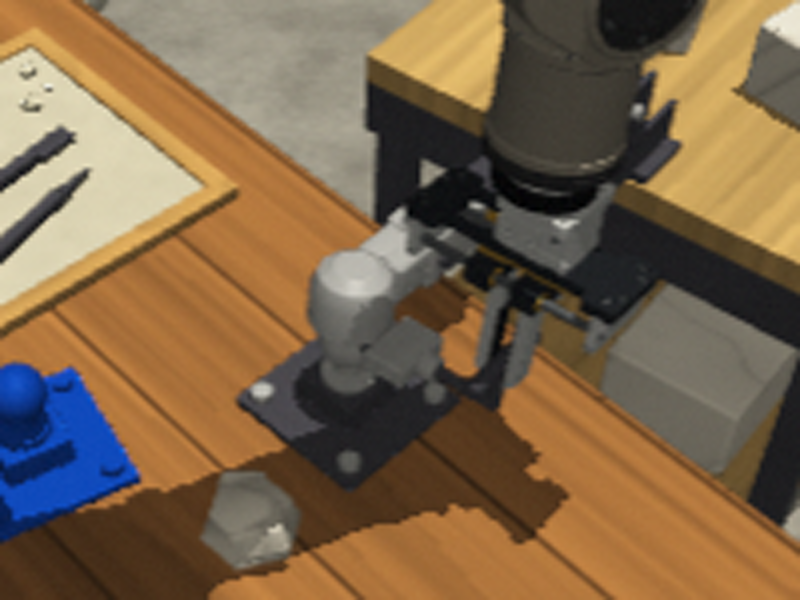

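The coupler is up off the ball: dome at crop (350,290), ball now showing below it at (350,365), handle held at (500,370). I'll go on up the arc.

Scaled: 54 mm is 0.216, 47 mm is 0.188, 0.136 rad is 0.0433.

Emit:
carry_out --steps '[{"linear": [0.006, 0.0008, 0.048], "turn": [-0.0016, 0.0095, 0], "fingers": 5}, {"linear": [0.014, 0.002, 0.096], "turn": [-0.0032, 0.0191, 0], "fingers": 5}, {"linear": [0.024, 0.004, 0.144], "turn": [-0.0048, 0.029, 0], "fingers": 5}, {"linear": [0.034, 0.0056, 0.188], "turn": [-0.006, 0.0379, 0], "fingers": 5}, {"linear": [0.04, 0.0068, 0.216], "turn": [-0.007, 0.0433, 0], "fingers": 5}]'

```text
time_s: 5.5
tcp_pos: [0.5811, -0.1077, 0.1903]
tcp_rot: [[-0.953, -0.162, -0.255], [-0.157, 0.987, -0.038], [0.258, 0.004, -0.966]]
ft_force: [0.6, 14.2, -9.5]
width: 0.156
grasp_force: 60.0
```

Emit:
carry_out --steps '[{"linear": [0, 0, 0], "turn": [0, 0, 0], "fingers": 5}, {"linear": [0, 0, 0], "turn": [0, 0, 0], "fingers": 5}, {"linear": [0, 0, 0], "turn": [0, 0, 0], "fingers": 5}, {"linear": [0, 0, 0], "turn": [0, 0, 0], "fingers": 5}]'

```text
time_s: 5.83
tcp_pos: [0.5809, -0.1078, 0.1894]
tcp_rot: [[-0.954, -0.161, -0.253], [-0.157, 0.987, -0.038], [0.256, 0.004, -0.967]]
ft_force: [-0.6, 14.2, -8.5]
width: 0.154
grasp_force: 60.0
```

Run:
```python
import cv2,numpy as np
from h import *
s=robot.observe();print(s["tcp_pos"],s["ft_force"],s["dq"].round(3),s["grasp_force"],s["width"])
cv2.imwrite("pics/crop3.png",cv2.resize(robot.get_image("side")[100:250,180:380,::-1],(800,600),interpolation=cv2.INTER_CUBIC))
```

```text
[ 0.58089119 -0.10781199  0.18935517] [-0.56156409 14.24487617 -8.47273951] [ 0.    -0.001 -0.001 -0.    -0.    -0.001  0.   ] 59.98622238636017 0.15397675620750895
```

View pics/crop3.png

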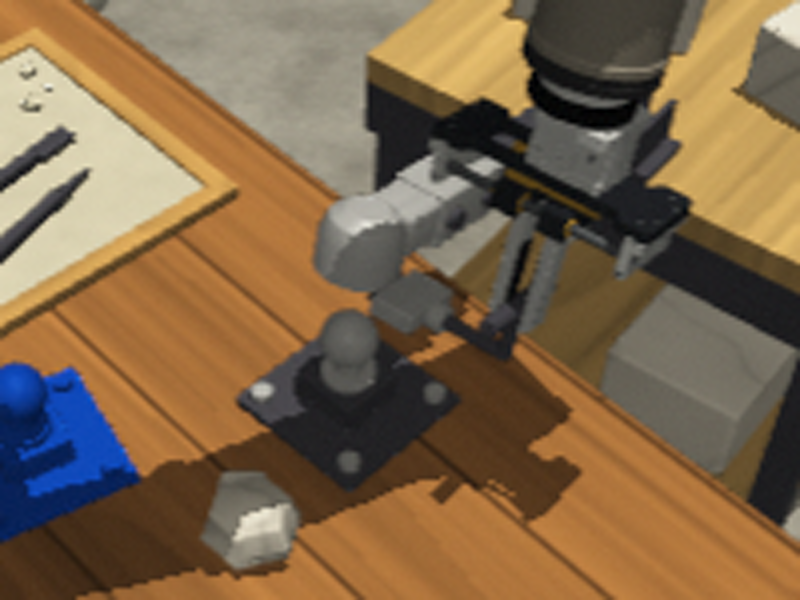

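The ball stands free at crop (350,345) and the coupler is well above it at (360,245). The TCP has risen 101 mm, giving about 41 mm of clear air. It is still, and the bystanders are untouched.

```bash
python3 -c "
from workcell import robot
print(robot.finish_job())"
```

```text
the job is handed in; nothing more can be done
None
```

The trolley is unhitched and the job is handed in: I pulled the latch about 28 mm out, then lifted the coupler about 101 mm, leaving roughly 4 cm of clear air above the ball, and the gripper is holding it still; the hand-in returned no verdict.

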